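# Fit the backup battery and latch its box

## Task

Fit the instrument's backup battery: lay the battery flat on the floor of the open white box, setting it down rather than dropping it, and swing the box's cover fully shut. Then flip the latch's wire bail over so that its crossbar lies behind the keeper lip on the cover, and press the latch lever down past centre, fully home, so that the bail is drawn tight on the keeper. Leave the bottle, the mouse and the vial carton where they are.

Things in the scene. Friction and masses are not known exactly. Their poses are not given: they have to be found in the camera images.
- battery_mid (a point): Centre of the loose battery: a grey brick with a black band, 46 mm (its x) by 100 mm (its y) by 42 mm tall (its z, up), 0.35 to 0.65 kg, with two brass terminals 4 mm high on top. It stands upright on the bench at the start. Grip it across its 46 mm width.
- case: White battery box fixed to the bench, origin at the centre of its underside, x from the latch side (towards the robot) to the hinge side, z up. Tray 116 mm (x) by 150 mm (y) by 40 mm tall, walls and floor 4 mm thick; the battery fits with its length along the box's y. The latch stands on a steel bracket on the -x side. Shut, the cover's flat top is 60 mm above the bench.
- box_floor (a point): Centre of the box's inner floor, 4 mm above the bench.
- lid (a joint): Angle of the cover, rad: 0 shut, 1.571 upright, 1.95 its stop; it starts leaning a little back. The cover (0.25 kg, hinged along the far +x rim) stays where it is left because of a stiff hinge (0.2 N m), so it has to be pushed all the way down; pushing it on its outer face near the free edge takes about 2 to 4 N.
- lid_hinge (a point): Middle of the cover's hinge axis (parallel to the box's y), at x = +58 mm, z = 40.5 mm in the box's frame. The cover is 116 mm by 150 mm; its outer face lies 19.5 mm from the hinge axis, measured square to the cover.
- lid_edge (a point): Middle of the cover's free edge, on its outer face. It moves with the cover.
- keeper (a point): Seat of the crossbar on the cover: where its centre line is when it lies on the keeper's pad against the hinge side of the lip. The keeper is steel, on the cover's outer face by the middle of the free edge: a flat pad 36 mm wide (y), 28 mm long (x), 5 mm thick, with a lip 24 mm wide, 5 mm thick, standing 11 mm above the pad on its latch side, its face 4 mm from this point.
- axle (a point): Middle of the lever's axle (parallel to the box's y), at x = -95 mm, z = 63 mm in the box's frame.
- lever (a joint): Angle of the latch lever, rad: 0 handle straight up, growing as the handle goes over towards the robot (the box's -x) and down; 1.571 fully home, handle level; -0.2 is its other stop. It stays where it is left (friction 0.1 N m). With the bail hooked it stiffens from about 0.7 rad, goes over centre at about 1.36 rad and, pressed on home, stays there; pressing takes about 5 N at the grip.
- handle_end (a point): Middle of the end of the lever's handle, 72 mm from the axle. The handle is a steel plate 30 mm wide (y) and 6 mm thick, 9 mm at the black grip (50 to 72 mm from the axle), standing in line with the axle.
- bail (a joint): Angle of the wire bail on the lever, rad: 0 folded back on its stop (leaning 0.15 rad further back than the handle), growing as it swings over towards the cover. It is loose: past upright it falls slowly by itself. With the lever near upright (-0.2 to 0.25 rad), on the shut cover it lands behind the keeper lip. Its pivot on the lever lies 24 mm from the axle, 18 degrees behind the handle.
- bail_bar (a point): Middle of the bail's crossbar, a steel bar 8 mm thick and 90 mm long parallel to the box's y, carried by two side wires 68 mm long. At the start it stands about 20 mm beyond the handle's end, about 150 mm above the bench. The bail is sprung and stretches a few mm when drawn tight.
- bottle: Amber bottle, 58 mm across, 125 mm tall, origin under its centre; leave it alone.
- mouse: Black computer mouse, 105 by 60 by 26 mm, origin under its centre; leave it alone.
- vialbox: Carton of vials, 100 by 100 by 45 mm, origin under its centre; leave it alone.
Things that resemble listed ones, but are neither listed nor needed, are in the scene too. Several things look just like the part that bears battery_mid: the one meant starts farthest to the robot's left.

How it is judged (in metres and radians):
On the way, in this order (a step that is already met when the one before it is completed fails the run):
1. the battery lies flat on the box's floor, cover still open (z of battery_mid in the frame of case below 0.03 m and x of battery_mid in the frame of case between -0.045 and 0.045 m and y of battery_mid in the frame of case between -0.06 and 0.06 m and angle between battery_mid's own z axis and vertical below 0.1 rad and value of joint lid above 0.3 rad), for 0.2 s.
2. the cover is shut (value of joint lid below 0.04 rad), for 0.2 s.
3. with the lever still up, the crossbar lies on the shut cover behind the keeper lip (value of joint lid below 0.04 rad and value of joint lever below 1.2 rad and x of bail_bar in the frame of keeper above -0.003 m and z of bail_bar in the frame of keeper below 0.005 m), for 0.2 s.
4. the lever is pressed home with the crossbar on the keeper (value of joint lever above 1.47 rad and distance between bail_bar and keeper below 0.006 m), for 0.2 s.
At the end, for the whole second after the job is handed in: The battery lies flat (within 0.1 rad) on the floor of the box, the cover is shut (under 0.04 rad), the bail's crossbar is on the keeper (within 6 mm of its seat) and the lever is home past centre (above 1.47 rad) and at rest (all of step 4 and value of joint lid below 0.04 rad and z of battery_mid in the frame of case below 0.03 m and x of battery_mid in the frame of case between -0.045 and 0.045 m and y of battery_mid in the frame of case between -0.06 and 0.06 m and angle between battery_mid's own z axis and vertical below 0.1 rad and velocity of joint lever below 0.05 rad/s); the robot touches nothing.
It fails at once if the bottle, mouse or vial carton is moved by more than 30 mm (distance of any of bottle, mouse, vialbox from where it was at the start of the episode above 0.03 m).
It fails at once if the battery is dropped into the box (falls free faster than 0.6 m/s) (horizontal distance between battery_mid and case below 0.08 m and contact force between the fingers and battery below 0.2 N and linear speed of battery above 0.6 m/s).
It also fails if it takes over 72 s, if anything falls off the work surface, if the arm or the gripper's body presses on something with over 40 N, if the wrist force passes 120 N, or if a joint passes its speed limit or range.

## Robot

A 6-joint arm with a two-finger parallel gripper is mounted at the origin on the work surface. World frame = base frame: x ahead of the robot, y to its left, z up, the work surface at z = 0. Lengths are in mm, angles in rad, forces in N, time in s.
With the tool pointing down it reaches from about 400 to 825 mm from the base axis. Payload 7 kg.
Tool frame: the origin (TCP) lies at the very end of the fingers, on their centre line; the grasp point (between the pads) lies 19 mm behind it; z points along the fingers, y is the line along which they close (so a half turn about z gives the same grasp; the last joint's range is limited). The gripper opens to 88 mm and grips with 3 to 60 N. Pads are 19 mm wide; open, the fingers measure 130 mm over their backs; the gripper's body (78 mm by 193 mm) begins 47 mm behind the grasp point.
Start: joints at [0.288, 0.359, 0.012, 0, -1.224, -0.288], TCP at [674.978, -0.019, 226.561] pointing down, gripper open.
Joint ranges: [-3.07, 3.07], [-1.43, 2.12], [-1.02, 1.25], [-3.03, 1.67], [-3.05, -0], [-3.03, 3.03]. Speed limits (rad/s): [2.39, 2.39, 3.01, 3.14, 3.14, 3.14].

## Interface

Orientations are given as a unit quaternion [x, y, z, w].
In Python, from plant import bot gives the robot as it stands. Calls block until the motion is done:
- bot.move_ptp(position, orientation): joint-space move of the TCP to a pose.
- bot.line_to(position, velocity=150, ori=None): straight line of the TCP; ori=None keeps the orientation; velocity is the mean speed in mm/s.
- bot.move_joints(angles): joint-space move.
- bot.move_gripper(opening, force=None): finger opening in mm; force is the grip in N (None keeps the last); returns when the fingers have stopped.
- bot.pause(seconds).
- bot.solve_ik(position, orientation): joint angles nearest the present ones, or None.
- bot.read_state(): the state.
- bot.camera(name): name is "scene" or "side" or "wrist"; returns the picture (400x640x3 uint8, red, green, blue); there is no depth.
- bot.get_calibration(name): a dict with "fx", "fy", "cx", "cy" (pixels), "distortion" ([k1, k2, p1, p2, k3] as OpenCV has them; the pictures are not rectified), "view" (4x4, takes a point from world to camera coordinates); the wrist camera has in their place "T_tool_cam" (4x4, takes a point from camera to tool coordinates, whose origin is the TCP and whose axes are the flange's). Camera axes: x right, y up, looking along -z (the intrinsics and any distortion apply to the point x, -y, -z); pixel columns grow to the right and rows downward; lengths in mm; the calibration is good to about 2 mm. A picture is of the moment at which its call begins: read the wrist's pose just before it. get_calibration takes no time and is no camera call.
A pose or a line that the arm cannot do raises bot.Unreachable and nothing moves.
- bot.close_job(): hands the job in; it is judged then, once.
The state is a dict: "t": time; "joint_pos": joint angles; "qvel": joint speeds; "tau": joint torques, N m; "tcp_pos": TCP position; "eef_rot": TCP orientation; "contact_force": force on the tool from outside, world axes, zero at the start; "moment": the same for the moment, N m; "width": finger opening in mm; "finger_force": force on a finger pad.
Only numpy, scipy, OpenCV 4.12 (cv2) and the standard library are available. Lean on these libraries where they do the work, as an engineer would, in place of code of your own. Each camera call takes 0.05 s, during which the arm holds its last target. There are 200 camera calls.

## Working session

There is one attempt and no reset: what is moved stays moved. The work goes in short steps, each a Python script; the robot and the scene stay as the last script left them, time stands still between calls to the robot, and variables do not carry over. Pictures are saved under pics/ and viewed, at most 10 in all, crops included, and the job is handed in when it is done.

```bash
mkdir -p pics && ls
python3 - <<'E'
from plant import bot
import cv2
for n in ("scene","side","wrist"):
    cv2.imwrite(f"pics/{n}0.png",bot.camera(n)[:,:,::-1])
    c=bot.get_calibration(n); print(n,{k:(v if not hasattr(v,'round') else v.round(3).tolist()) for k,v in c.items()})
s=bot.read_state(); print(s)
E
```

```text
pics
scene {'fx': 384.4515479817359, 'fy': 384.4515479817359, 'cx': 318.07801264110867, 'cy': 195.71126315567568, 'distortion': [0.032, 0.0, 0.0, 0.0, 0.0], 'view': [[-0.475, 0.88, -0.005, 319.684], [-0.521, -0.277, 0.807, 181.404], [0.709, 0.386, 0.59, -1687.784], [0.0, 0.0, 0.0, 1.0]]}
side {'fx': 489.69685032866454, 'fy': 489.69685032866454, 'cx': 324.6968779298829, 'cy': 197.02052948231878, 'distortion': [0.033, 0.0, 0.0, 0.0, 0.0], 'view': [[-0.993, -0.12, -0.019, 543.471], [0.075, -0.731, 0.678, -156.676], [-0.095, 0.672, 0.735, -1608.413], [0.0, 0.0, 0.0, 1.0]]}
wrist {'fx': 300.09804095833, 'fy': 300.09804095833, 'cx': 317.8365296232232, 'cy': 195.1922822588249, 'distortion': [-0.049, 0.0, 0.0, 0.0, 0.0], 'T_tool_cam': [[0.0, 0.966, 0.258, 68.342], [1.0, -0.0, -0.0, -0.979], [-0.0, 0.258, -0.966, -159.06], [0.0, 0.0, 0.0, 1.0]]}
{'t': 0.15, 'joint_pos': array([ 2.88112034e-01,  3.59208664e-01,  1.12916189e-02, -2.47104940e-04,
       -1.22409056e+00, -2.88111136e-01]), 'qvel': array([-0.00053532, -0.00142403,  0.00165029,  0.00090105,  0.00064858,
        0.00034178]), 'tau': array([ 1.39394037e-04, -5.83274567e+01,  2.93289685e+01,  7.00122759e+00,
        8.75052094e-03, -9.76538854e-05]), 'tcp_pos': array([ 6.74644351e+02, -1.76759216e-02,  2.25857825e+02]), 'eef_rot': array([-7.07077227e-01,  7.07136065e-01,  3.91019067e-04, -4.76862346e-04]), 'contact_force': array([-0.52231815,  0.56240458, -0.45878514]), 'moment': array([-0.02591698, -0.01473265, -0.04682547]), 'finger_force': 0.0, 'width': 87.91028473411072}
```

View pics/scene0.png

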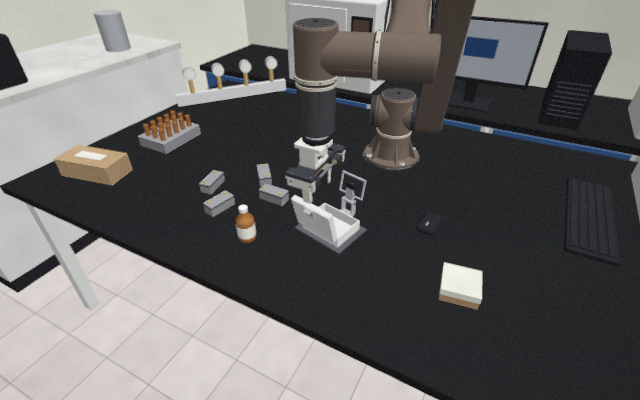

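View pics/side0.png

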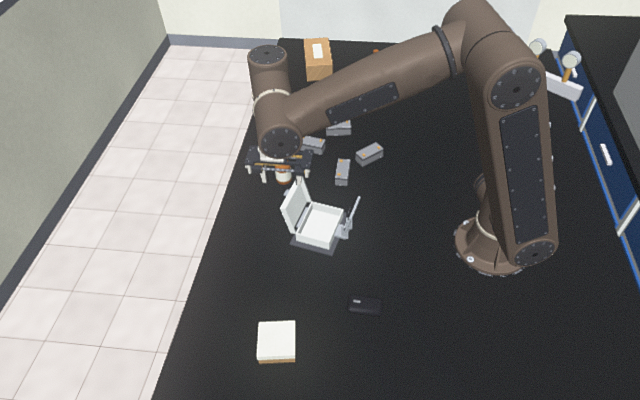

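The scene picture shows four battery-like bricks at about (212,181), (219,203), (264,174) and (274,194). In the side picture they are at (313,144), (339,128), (370,153) and (343,172). The case is at (330,228) scene / (318,225) side, the mouse at (430,222) and the carton at (461,285). +y runs rightward in scene and down in side, so I back-project all four and enlarge.

```bash
cat > h.py <<'E'
import numpy as np, cv2
from plant import bot
from scipy.spatial.transform import Rotation as R
def cal(n, st=None):
    c=bot.get_calibration(n)
    K=np.array([[c['fx'],0,c['cx']],[0,c['fy'],c['cy']],[0,0,1]]); D=np.array(c['distortion'])
    if n=='wrist':
        T=np.eye(4);T[:3,:3]=R.from_quat(st['eef_rot']).as_matrix();T[:3,3]=st['tcp_pos']
        V=np.linalg.inv(T@np.array(c['T_tool_cam']))
    else: V=np.array(c['view'])
    return K,D,np.diag([1,-1,-1,1])@V     # OpenCV axes
def ray(cl,px):
    K,D,V=cl; u=cv2.undistortPoints(np.array([[px]],float),K,D)[0,0]
    Ri=V[:3,:3].T; return -Ri@V[:3,3], Ri@np.array([u[0],u[1],1])
def onz(cl,px,z):
    o,d=ray(cl,px); return o+d*(z-o[2])/d[2]
def proj(cl,P):
    K,D,V=cl; return cv2.projectPoints(np.atleast_2d(P).astype(float),cv2.Rodrigues(V[:3,:3])[0],V[:3,3],K,D)[0][:,0]
def tri(obs):
    A=np.zeros((3,3));b=np.zeros(3)
    for cl,px in obs:
        o,d=ray(cl,px);d=d/np.linalg.norm(d);M=np.eye(3)-np.outer(d,d);A+=M;b+=M@o
    p=np.linalg.solve(A,b)
    return p,[float(np.linalg.norm(proj(cl,p)[0]-px)) for cl,px in obs]
E
python3 - <<'E'
from h import *
S,D=cal('scene'),cal('side')
for n,c,l in(('scene',S,[(212,181),(219,203),(264,174),(274,194),(330,230)]),('side',D,[(313,144),(339,128),(370,153),(343,172),(318,225)])):
    for p in l: print(n,p,onz(c,p,25).round())
a=cv2.imread('pics/scene0.png')[160:250,190:380]; b=cv2.imread('pics/side0.png')[110:260,240:390]
cv2.imwrite('pics/sc.png',cv2.resize(a,None,fx=4.2,fy=4.2,interpolation=cv2.INTER_CUBIC))
cv2.imwrite('pics/sd.png',cv2.resize(b,None,fx=4,fy=4,interpolation=cv2.INTER_CUBIC))
E
```

```text
scene (212, 181) [ 557. -525.   25.]
scene (219, 203) [ 654. -410.   25.]
scene (264, 174) [ 423. -378.   25.]
scene (274, 194) [ 517. -268.   25.]
scene (330, 230) [598.   4.  25.]
side (313, 144) [ 643. -410.   25.]
side (339, 128) [ 551. -518.   25.]
side (370, 153) [ 417. -380.   25.]
side (343, 172) [ 511. -266.   25.]
side (318, 225) [570.  -4.  25.]
```

View pics/sc.png

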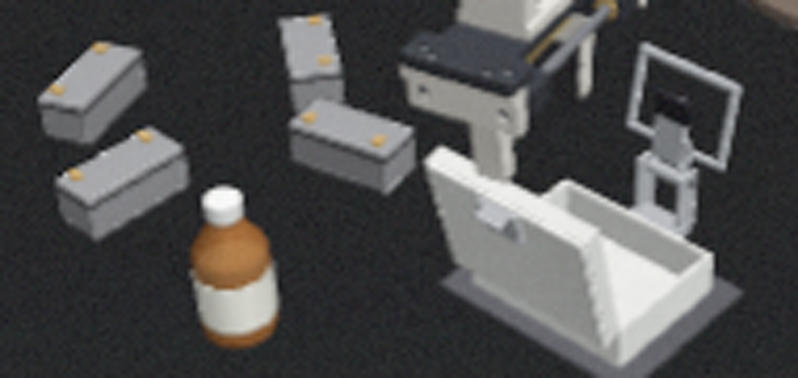

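View pics/sd.png

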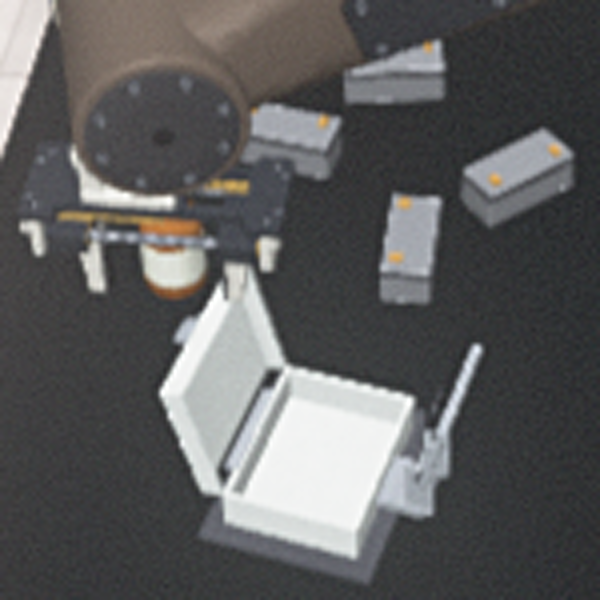

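The chosen brick, at (514,-267), has the largest y of the four (the others are at -380, -410 and -520) and no other brick is nearer left. The crops show its top corners and the tray rim clearly, and the lever and bail standing up on the robot side. Next I fit poses and take close wrist views.

```bash
cat >> h.py <<'E'
from scipy.optimize import least_squares
def rectfit(P,lx,ly,yaw0):
    "P: 4 corners ordered (-x,+y),(-x,-y),(+x,-y),(+x,+y)"
    q=np.array([[-lx,ly],[-lx,-ly],[lx,-ly],[lx,ly]])/2
    f=lambda v:(np.array([[np.cos(v[2]),-np.sin(v[2])],[np.sin(v[2]),np.cos(v[2])]])@q.T).T+v[:2]-P
    r=least_squares(lambda v:f(v).ravel(),[*P.mean(0),yaw0]);return r.x,np.linalg.norm(f(r.x),axis=1)
def down(yaw):  # tool pointing down, tool y (closing line) along world angle yaw+90deg
    return (R.from_euler('z',yaw)*R.from_quat([-.70710678,.70710678,0,0])*R.from_euler('z',np.pi/2)).as_quat()
E
python3 - <<'E'
from h import *
S,D=cal('scene'),cal('side')
us=lambda p:((p[0]+.5)/4.2-.5+190,(p[1]+.5)/4.2-.5+160)
ud=lambda p:((p[0]+.5)/4-.5+240,(p[1]+.5)/4-.5+110)
bs=[onz(S,us(p),42)[:2] for p in[(322,99),(414,129),(384,162),(290,128)]]
bd=[onz(D,ud(p),42)[:2] for p in[(395,193),(441,197),(430,278),(380,272)]]
print(np.round(bs),'\n',np.round(bd))
c=np.array([onz(D,ud(p),40)[:2] for p in[(358,530),(414,400),(289,368),(226,494)]]);print(c.round());print(rectfit(c,116,150,0))
print([onz(S,us(p),40)[:2].round() for p in[(713,256),(568,182)]])
# bail tops etc. triangulate: bail crossbar ends
print(tri([(S,us((691,68))),(D,ud((477,349)))]))
print(R.from_quat(down(0)).as_matrix().round(2))
for q in [(514,-267,300),(560,0,380)]: print(bot.solve_ik(q,[-.70710678,.70710678,0,0]))
E
```

```text
[[ 492. -317.]
 [ 493. -221.]
 [ 545. -217.]
 [ 542. -316.]] 
 [[ 534. -322.]
 [ 490. -321.]
 [ 491. -213.]
 [ 537. -216.]]
[[523.  75.]
 [492. -68.]
 [603. -93.]
 [635.  50.]]
(array([ 5.63177985e+02, -8.84998245e+00, -2.21343059e-01]), array([1.59478115, 2.12029912, 1.57244755, 1.88114888]))
[array([526.,  75.]), array([495., -69.])]
(array([440.82751018,   1.42738297, 160.02474789]), [5.0957036481987315, 5.424907889923287])
[[-1. -0.  0.]
 [-0.  1.  0.]
 [-0.  0. -1.]]
[-0.14157859  0.16241477 -0.0870182   0.         -1.32136335  0.14157859]
[ 0.34957655  0.10686414  0.02279806  0.         -1.48673024 -0.34957655]
```

Run:
```python
from h import *
c0=np.array([563.2,-8.8]);yaw=-.221
def tilt(yaw,th,side):
    # closing line along local x; tool body leans toward side*y by th
    z=np.array([0,-side*np.sin(th),-np.cos(th)]); y=np.array([1.,0,0]); x=np.cross(y,z)
    return (R.from_euler('z',yaw)*R.from_matrix(np.c_[x,y,z]))
W=lambda p:np.r_[c0+R.from_euler('z',yaw).as_matrix()[:2,:2]@p[:2],p[2]]
for side in(-1,1):
  for th in np.radians([45,55,60,65,70]):
    for fl in(0,1):
      out=[]
      for nm,yw,c in(('pick',0,None),('place',yaw,1)):
        r=tilt(yw,th,side)
        if fl: r=r*R.from_euler('z',np.pi)
        a=r.as_matrix()[:,2]
        g=np.array([514.5,-268+side*36,37]) if c is None else W(np.array([0,side*51,43]))
        for back in(0,120):
            q=bot.solve_ik(g+19*a-back*a,r.as_quat()); out.append(None if q is None else np.round(q,2).tolist())
      print(side,round(np.degrees(th)),fl,out)
```

```text
-1 45 0 [[-0.62, 0.76, 0.18, -0.61, -1.53, -2.33], [-0.7, 0.75, 0.39, -0.58, -1.75, -2.38], [-0.34, 0.55, -0.16, -0.87, -1.16, -2.53], [-0.46, 0.47, -0.07, -0.78, -1.35, -2.6]]
-1 45 1 [[-0.62, 0.76, 0.18, -0.61, -1.53, 0.82], [-0.7, 0.75, 0.39, -0.58, -1.75, 0.76], [-0.34, 0.55, -0.16, -0.87, -1.16, 0.61], [-0.46, 0.47, -0.07, -0.78, -1.35, 0.55]]
-1 55 0 [[-0.67, 0.85, 0.28, -0.7, -1.69, -2.3], [-0.76, 0.87, 0.52, -0.68, -1.91, -2.37], [-0.44, 0.64, -0.11, -0.98, -1.3, -2.4], [-0.57, 0.58, -0.02, -0.88, -1.48, -2.47]]
-1 55 1 [[-0.67, 0.85, 0.28, -0.7, -1.69, 0.85], [-0.76, 0.87, 0.52, -0.68, -1.91, 0.77], [-0.44, 0.64, -0.11, -0.98, -1.3, 0.74], [-0.57, 0.58, -0.02, -0.88, -1.48, 0.68]]
-1 60 0 [[-0.7, 0.89, 0.32, -0.74, -1.77, -2.29], [-0.79, 0.93, 0.57, -0.73, -1.98, -2.38], [-0.48, 0.69, -0.09, -1.02, -1.37, -2.35], [-0.61, 0.64, 0.01, -0.93, -1.54, -2.41]]
-1 60 1 [[-0.7, 0.89, 0.32, -0.74, -1.77, 0.85], [-0.79, 0.93, 0.57, -0.73, -1.98, 0.76], [-0.48, 0.69, -0.09, -1.02, -1.37, 0.79], [-0.61, 0.64, 0.01, -0.93, -1.54, 0.73]]
-1 65 0 [[-0.72, 0.94, 0.37, -0.79, -1.85, -2.29], 
[... 1628 characters left out ...]
, -0.12, 0.46, -1.6, -1.26]]
1 65 0 [[0.26, 0.68, -0.98, 1.36, -1.11, 1.47], [0.57, 0.62, -0.88, 0.97, -1.18, 1.64], [0.73, 0.86, -0.34, 0.56, -1.44, 1.79], [0.82, 0.88, -0.1, 0.48, -1.66, 1.86]]
1 65 1 [[0.26, 0.68, -0.98, 1.36, -1.11, -1.67], [0.57, 0.62, -0.88, 0.97, -1.18, -1.5], [0.73, 0.86, -0.34, 0.56, -1.44, -1.36], [0.82, 0.88, -0.1, 0.48, -1.66, -1.28]]
1 70 0 [[0.29, 0.74, -0.98, 1.34, -1.19, 1.43], [0.6, 0.69, -0.87, 0.97, -1.23, 1.58], [0.74, 0.91, -0.32, 0.57, -1.51, 1.77], [0.83, 0.94, -0.07, 0.5, -1.71, 1.84]]
1 70 1 [[0.29, 0.74, -0.98, 1.34, -1.19, -1.72], [0.6, 0.69, -0.87, 0.97, -1.23, -1.56], [0.74, 0.91, -0.32, 0.57, -1.51, -1.38], [0.83, 0.94, -0.07, 0.5, -1.71, -1.3]]
```

View pics/wrist0.png

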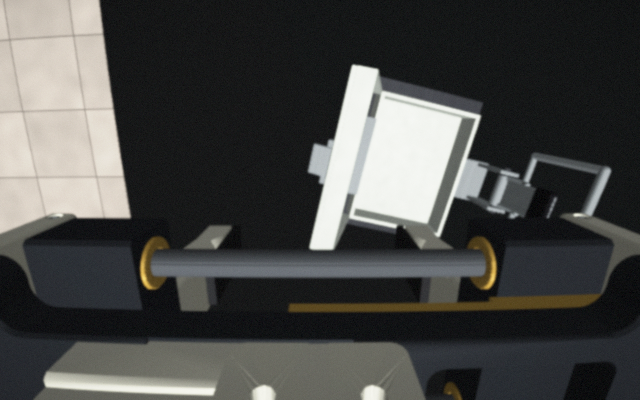

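The wrist view shows the tray floor, with rim corners near (481,115) and (440,240), the cover on the left at (345,160), the keeper at (320,160), and the bail frame with its crossbar end near (607,169). The 193 mm body won't fit between cover and lever, so I'll place the battery with the tool leaning toward the box's -y end. Before moving I check consistency across the cameras.

Run:
```python
from h import *
S,D=cal('scene'),cal('side')
st={'tcp_pos':[674.644,-.018,225.858],'eef_rot':[-.70708,.70714,.0004,-.0005]}
Wc=cal('wrist',st)
us=lambda p:((p[0]+.5)/4.2-.5+190,(p[1]+.5)/4.2-.5+160)
ud=lambda p:((p[0]+.5)/4-.5+240,(p[1]+.5)/4-.5+110)
c0=np.array([563.2,-8.8]);Rz=R.from_euler('z',-.221).as_matrix()
L=lambda p:Rz.T@(np.array(p)-[*c0,0]); G=lambda p:Rz@np.array(p,float)+[*c0,0]
print('B wrist',onz(Wc,(481,115),40).round(),L(onz(Wc,(481,115),40)).round(1),'A',L(onz(Wc,(440,240),40)).round(1))
print('pred A,B px wrist',proj(Wc,[G((-58,75,40)),G((-58,-75,40)),G((58,-75,40)),G((-58,-75,0)),G((58,-75,0))]).round())
p,e=tri([(S,us((645,46))),(Wc,(606,168))]);print('bar -y',L(p).round(1),np.round(e,1))
p,e=tri([(S,us((738,90))),(D,ud((477,349)))]);print('bar +y',L(p).round(1),np.round(e,1))
p,e=tri([(S,us((432,152))),(Wc,(352,68))]);print('lid -y top?',L(p).round(1),np.round(e,1))
p,e=tri([(S,us((600,240))),(D,ud((165,385)))]);print('lid +y top?',L(p).round(1),np.round(e,1))
print('bottle',onz(S,us((236,337)),0).round())
print('n3',[onz(D,ud(q),42)[:2].round() for q in[(463,180),(543,130),(573,160),(490,203)]])
print('n2',[onz(S,us(q),42)[:2].round() for q in[(58,183),(150,130),(186,158),(92,205)]])
print('mouse',onz(S,(430,222),13).round(),'carton',onz(S,(461,275),45).round())
```

```text
B wrist [491. -70.  40.] [-57.3 -75.7  40. ] A [-59.8  79.4  40. ]
pred A,B px wrist [[440. 237.]
 [481. 116.]
 [383.  91.]
 [465. 116.]
 [376.  93.]]
bar -y [-117.5  -47.6  153.1] [0.1 0.3]
bar +y [-125.1   14.2  168.7] [10.5 11.2]
lid -y top? [105.9 -69.7 161.3] [0.3 1.2]
lid +y top? [ 99.2  79.6 159.4] [1.6 1.5]
bottle [ 744. -228.    0.]
n3 [array([ 471., -346.]), array([ 400., -426.]), array([ 369., -385.]), array([ 444., -317.])]
n2 [array([ 696., -440.]), array([ 601., -422.]), array([ 619., -368.]), array([ 706., -395.])]
mouse [391. 276.  13.] carton [615. 416.  45.]
```

```bash
cat >> h.py <<'E'
C0=np.array([563.2,-8.8,0]);YAW=-.221;RZ=R.from_euler('z',YAW)
G=lambda p:RZ.apply(p)+C0
L=lambda p:RZ.inv().apply(np.array(p)-C0)
Q0=R.from_quat([-.70710678,.70710678,0,0])
def vert(yaw,extra=0): return (R.from_euler('z',yaw+extra)*Q0).as_quat()  # closes along local x
def tilt(yaw,th,side=-1,flip=True):
    z=np.array([0,-side*np.sin(th),-np.cos(th)]); y=np.array([1.,0,0]); x=np.cross(y,z)
    r=R.from_euler('z',yaw)*R.from_matrix(np.c_[x,y,z])
    return r*R.from_euler('z',np.pi) if flip else r
def rep(m=''):
    s=bot.read_state();print(m,'t',round(s['t'],2),'tcp',s['tcp_pos'].round(1),'loc',L(s['tcp_pos']).round(1),'F',s['contact_force'].round(1),'w',round(s['width'],1),'ff',round(s['finger_force'],1));return s
E
python3 - <<'E'
from h import *
for f in (0,1):
    t=tilt(YAW,np.radians(65),-1,bool(f)); a=t.as_matrix()[:,2]
    print(f,bot.solve_ik(G([0,-231,37])+19*a,t.as_quat()).round(2), bot.solve_ik(G([0,-195,100]),vert(YAW)).round(2))
bot.move_ptp([515,-268,110],vert(-.02)); bot.line_to([515,-268,12],150); bot.move_gripper(40,30); rep('grip')
bot.line_to([515,-268,45],150); rep('lift')
p=G([0,-195,45]); bot.move_ptp(p,vert(YAW)); p[2]=13; bot.line_to(p,100); rep('down')
bot.move_gripper(88); p[2]=75; bot.line_to(p,250); rep('up')
cv2.imwrite('pics/s1.png',cv2.resize(bot.camera('side')[90:270,220:420][:,:,::-1],None,fx=3,fy=3,interpolation=cv2.INTER_CUBIC))
E
```

```text
0 [-0.73  0.83  0.12 -0.92 -1.63 -2.3 ] [-0.01  0.28 -0.42  0.   -0.87 -0.21]
1 [-0.73  0.83  0.12 -0.92 -1.63  0.84] [-0.01  0.28 -0.42  0.   -0.87 -0.21]
grip t 2.96 tcp [ 513.8 -267.9   11.9] loc [   8.6 -263.6   11.9] F [-5.8  1.3  6. ] w 45.8 ff 30.0
lift t 3.33 tcp [ 515.5 -267.9   44.9] loc [  10.3 -263.2   44.9] F [ 0.   0.1 -5.9] w 46.1 ff 30.0
down t 4.21 tcp [ 519.9 -199.7   12.2] loc [  -0.4 -195.7   12.2] F [ 0.   0.4 -4.9] w 45.9 ff 30.0
up t 5.48 tcp [ 521.2 -199.    76.3] loc [   0.7 -194.8   76.3] F [-0.1 -0.1 -1.4] w 87.4 ff 0.0
```

View pics/s1.png

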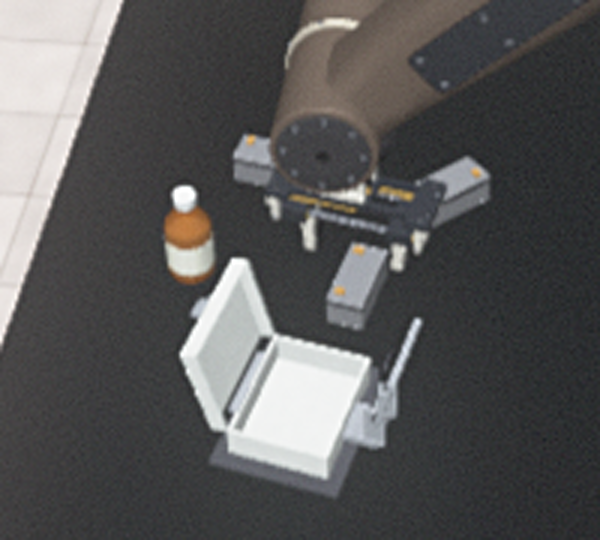

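The battery stands at the staging spot, yawed with the box, with terminals at about (358,250) and (340,292) in the crop. Next I regrasp it with a 65° lean from its -y end.

Run:
```python
from h import *
D=cal('side')
c=[onz(D,((x+.5)/3-.5+220,(y+.5)/3-.5+90),42) for x,y in[(360,243),(388,250),(365,308),(328,298)]]
m=L(np.mean(c,0));print('batt loc',m.round(1))
t=tilt(YAW,np.radians(65)); a=t.as_matrix()[:,2]; q=t.as_quat()
by=(m[1]-195)/2; print(by)
g=G([0,by-36,36])+19*a
p=L(bot.read_state()['tcp_pos']); bot.line_to(G([p[0],p[1]-40,170]),250)
bot.move_ptp(g-110*a,q); rep('pre'); bot.line_to(g,150); rep('at')
bot.move_gripper(40,55); rep('grip')
bot.line_to(g+[0,0,40],100); rep('lift'); bot.pause(.3); rep()
cv2.imwrite('pics/s2.png',cv2.resize(np.hstack([bot.camera('side')[100:270,230:400],bot.camera('scene')[140:310,230:400]])[:,:,::-1],None,fx=2.35,fy=2.35,interpolation=cv2.INTER_CUBIC))
```

```text
batt loc [  -3.9 -197.5   42. ]
-196.24080825435743
pre t 7.03 tcp [ 493.4 -315.8   72.2] loc [  -0.8 -314.8   72.2] F [ 0.4 -0.4  0.3] w 87.3 ff 0.0
at t 7.91 tcp [ 516.3 -219.1   28.5] loc [   0.3 -215.5   28.5] F [-0.  -0.2  0.4] w 87.9 ff 0.0
grip t 8.66 tcp [ 515.9 -218.7   27.9] loc [-1.000e-01 -2.151e+02  2.790e+01] F [-1.6 -1.4 -0.2] w 45.4 ff 55.0
lift t 9.21 tcp [ 516.3 -218.8   68.7] loc [ 2.000e-01 -2.151e+02  6.870e+01] F [-0.3  0.3 -5.3] w 45.7 ff 55.0
 t 9.51 tcp [ 515.9 -218.4   67.4] loc [-2.000e-01 -2.149e+02  6.740e+01] F [-0.2 -0.5 -4.9] w 45.9 ff 55.0
```

View pics/s2.png

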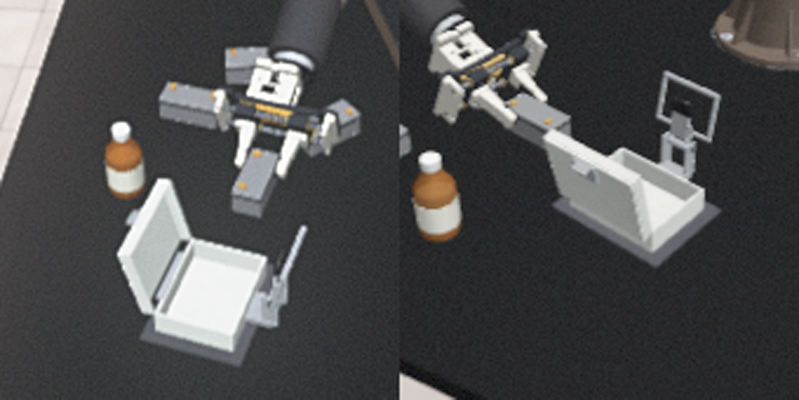

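Both views show the battery held level and clear of the bench, so I carry it over the tray and lower it under force watch.

Run:
```python
from h import *
t=tilt(YAW,np.radians(65)); a=t.as_matrix()[:,2]
g=G([-1,-196.2-36,36])+19*a
dy=G([0,180,0])-C0
bot.line_to(g+[0,0,75],200); bot.line_to(g+dy+[0,0,75],200); rep('over'); bot.line_to(g+dy+[0,0,14],120); bot.pause(.2)
b=rep('low')['contact_force'][2]
for h in np.arange(12,1,-1.5):
    bot.line_to(g+dy+[0,0,h],40); s=bot.read_state()
    if s['contact_force'][2]>b+2.5: break
print('h',h); rep('set')
bot.move_gripper(54); rep('rel')
cv2.imwrite('pics/s3.png',cv2.resize(np.hstack([bot.camera('side')[150:270,250:400],bot.camera('scene')[150:270,250:400]])[:,:,::-1],None,fx=2.6,fy=2.6,interpolation=cv2.INTER_CUBIC))
```

```text
over t 10.98 tcp [554.4 -43.6 102.6] loc [ -0.9 -35.9 102.6] F [ 0.1 -0.6 -5.6] w 45.9 ff 55.0
low t 11.84 tcp [555.  -42.9  42.8] loc [ -0.5 -35.1  42.8] F [-0.3 -0.3 -4.8] w 45.6 ff 55.0
h 6.0
set t 13.09 tcp [554.7 -42.6  34.7] loc [ -0.9 -34.9  34.7] F [-1.2  0.   2.3] w 45.8 ff 57.9
rel t 13.53 tcp [554.6 -42.3  34.5] loc [ -1.1 -34.6  34.5] F [-0.3  1.7  5.6] w 54.3 ff 2.8
```

View pics/s3.png

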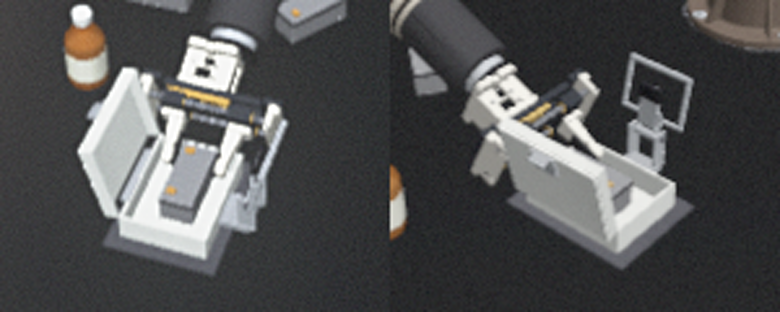

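The battery lies in the tray between the two fingers, at (185,180) in the side half, and the cover is still open. I retract along the tool axis and then sweep the cover shut.

```bash
cat > lid.py <<'E'
from h import *
t=tilt(YAW,np.radians(65)); a=t.as_matrix()[:,2]
p=bot.read_state()['tcp_pos']; bot.line_to(p-130*a,200); rep('back')
v=min((vert(YAW,s*np.pi/2) for s in(1,-1)),key=lambda q:abs(bot.solve_ik(G([150,45,260]),q)[5]))
bot.line_to(G([-10,-170,270]),300,v); bot.move_ptp(G([145,45,240]),v); bot.line_to(G([145,45,121]),200); rep('behind')
def P(f,r=95,over=2): 
    u=np.array([-np.cos(f),np.sin(f)]);n=np.array([np.sin(f),np.cos(f)])
    x=np.array([58,40.5])+r*u+(19.5-over)*n; return G([x[0]+9.5,45,x[1]])
for f in np.arange(1.75,-.01,-.175):
    bot.line_to(P(f),120); s=bot.read_state()
    if np.linalg.norm(s['contact_force'])>25: rep(f'force {f}'); break
rep('shut')
for o in(3,4,5,6,7):
    if bot.read_state()['contact_force'][2]>12: break
    bot.line_to(P(0,over=o),30)
rep('press'); bot.pause(.3)
q=L(bot.read_state()['tcp_pos']); bot.line_to(G([q[0],45,180]),250); rep('up')
E
python3 lid.py
```

```text
back t 14.43 tcp [ 528.8 -156.2   88.8] loc [  -1.3 -151.3   88.8] F [-0.3  0.5 -0.8] w 54.4 ff 0.0
behind t 18.23 tcp [715.3   2.8 122.9] loc [145.9  44.6 122.9] F [ 1.1 -0.6  2.2] w 54.2 ff 0.0
force -4.440892098500626e-16 t 21.66 tcp [550.6  41.9  63.4] loc [-23.4  46.7  63.4] F [-4.6  1.4 33.5] w 54.0 ff 26.0
shut t 21.66 tcp [550.6  41.9  63.4] loc [-23.4  46.7  63.4] F [-4.6  1.4 33.5] w 54.0 ff 26.0
press t 21.66 tcp [550.6  41.9  63.4] loc [-23.4  46.7  63.4] F [-4.6  1.4 33.5] w 54.0 ff 26.0
up t 22.6 tcp [550.7  40.4 181. ] loc [-23.   45.2 181. ] F [-1.2  0.3 -0.7] w 53.8 ff 0.0
```

The fingers were still 54 mm apart, so the inner one pressed on the keeper pad. I press again with closed fingers to confirm the cover is down.

Run:
```python
from h import *
bot.move_gripper(0,20)
bot.line_to(G([-30,48,180]),200); bot.line_to(G([-30,48,66]),200); rep('near')
for z in np.arange(64,52,-1.):
    bot.line_to(G([-30,48,z]),30); s=bot.read_state()
    if s['contact_force'][2]>12: break
rep('press'); bot.pause(.3); rep()
bot.line_to(G([-30,48,190]),250)
S=np.hstack([bot.camera('side')[150:270,250:400],bot.camera('scene')[150:270,270:400]])[:,:,::-1]
cv2.imwrite('pics/s4.png',cv2.resize(S,None,fx=2.8,fy=2.8,interpolation=cv2.INTER_CUBIC)); rep()
```

```text
near t 24.57 tcp [545.2  44.8  66.7] loc [-29.4  48.3  66.7] F [ 1.1 -0.2  0.4] w 0.8 ff 0.0
press t 26.07 tcp [544.7  44.7  60.1] loc [-29.8  48.1  60.1] F [-5.   0.2 13.2] w 0.9 ff 6.3
 t 26.38 tcp [544.7  44.7  60.1] loc [-29.8  48.1  60.1] F [-3.5  0.5 12.7] w 0.4 ff 6.3
 t 27.15 tcp [543.7  44.4 188.9] loc [-30.7  47.6 188.9] F [-0.2  0.7 -0.5] w 0.1 ff 0.0
```

View pics/s4.png

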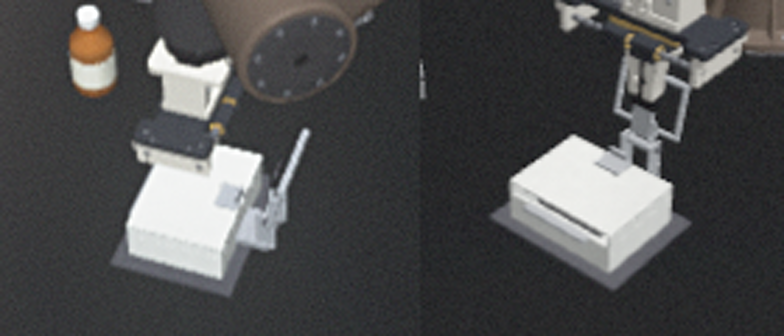

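The cover is flush: the tip stopped at z=60.1 with 13 N, and the keeper is visible at (230,195) and (612,160). The bail is still standing back. Now I flip the bail.

```bash
cat >> h.py <<'E'
def snap(name):
    S=np.hstack([bot.camera('side')[150:270,250:400],bot.camera('scene')[150:270,270:400]])[:,:,::-1]
    cv2.imwrite(f'pics/{name}.png',cv2.resize(S,None,fx=2.8,fy=2.8,interpolation=cv2.INTER_CUBIC))
E
python3 - <<'E'
from h import *
v=min((vert(YAW,s*np.pi/2) for s in(1,-1)),key=lambda q:abs(bot.solve_ik(G([150,45,260]),q)[5]))
print(bot.solve_ik(G([-148,42,140]),v))
bot.line_to(G([-30,48,225]),250); bot.line_to(G([-148,42,225]),250,v); bot.line_to(G([-148,42,140]),200); rep('ready')
bot.line_to(G([-118,42,140]),80); rep('touch')
bot.line_to(G([-86,42,140]),60); rep('pushed'); bot.pause(1.0)
bot.line_to(G([-86,42,200]),200); bot.pause(.5); snap('s5'); rep()
E
```

```text
[ 0.60890598  0.03340532 -0.62055374  0.         -0.91683727  0.74089034]
ready t 28.64 tcp [428.7  64.5 140.1] loc [-147.3   42.   140.1] F [ 0.2 -0.1 -0.1] w 0.5 ff 0.0
touch t 29.17 tcp [457.5  57.8 139.9] loc [-117.7   41.8  139.9] F [ 0.5 -0.4 -0.3] w 0.5 ff 0.0
pushed t 29.85 tcp [488.4  50.9 139.8] loc [-86.   41.8 139.8] F [0.5 0.1 0.7] w 0.2 ff 0.0
 t 31.9 tcp [488.5  51.  199.9] loc [-86.   42.  199.9] F [-0.5  0.4  0.2] w 0.7 ff 0.0
```

View pics/s5.png

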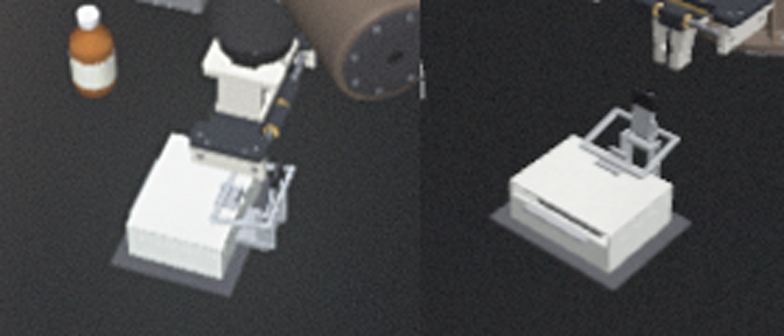

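The bail has swung over, with its crossbar lying across the keeper from (583,146) to (648,175) in the scene half. I check it numerically and then press the lever.

```bash
cat > lever.py <<'E'
from h import *
S=cal('scene'); u=lambda x,y:((x-420+.5)/2.8-.5+270,(y+.5)/2.8-.5+150)
e=[L(onz(S,u(*p),69)) for p in((583,146),(648,175))]; print('bar',np.round(e,1))
if not all(-52<p[0]<-26 for p in e): raise SystemExit('check bar')
def P(f,r=61,over=2):
    x=np.array([-95,63])+r*np.array([-np.sin(f),np.cos(f)])+(4.5-over)*np.array([np.cos(f),np.sin(f)])
    return G([x[0]+9.5,0,x[1]])
bot.line_to(G([-55,0,200]),200); bot.line_to(G([-55,0,124]),200); rep('pre')
for f in np.r_[np.arange(.1,1.5,.14),1.571]:
    bot.line_to(P(f),80); s=bot.read_state(); print(round(f,2),s['contact_force'].round(1))
    if np.linalg.norm(s['contact_force'])>38: break
for o in np.arange(3,12,1.):
    if bot.read_state()['contact_force'][2]>18: break
    bot.line_to(P(1.571,over=o),30)
rep('pressed'); bot.pause(.3)
E
python3 lever.py
```

```text
bar [[-35.8 -45.4  69. ]
 [-42.2  47.7  69. ]]
pre t 32.84 tcp [509.9   3.7 124.6] loc [-54.7   0.5 124.6] F [ 1.1 -0.2  1.1] w 0.3 ff 0.0
0.1 [0.  0.2 0.6]
0.24 [-0.3 -0.6  0. ]
0.38 [ 0.8 -0.   0.1]
0.52 [-0.2 -0.  -0. ]
0.66 [0.2 0.2 0.2]
0.8 [ 1.1  0.7 -0.5]
0.94 [0.4 0.6 1.3]
1.08 [ 1.6 -0.3  0.7]
1.22 [-0.3  0.2  0.8]
1.36 [-0.7  0.3 -0.4]
1.57 [ 0.6 -0.7  7.4]
pressed t 36.3 tcp [421.3  23.6  65.9] loc [-145.6    0.5   65.9] F [-5.5  0.9 19.2] w 0.7 ff 9.6
```

The lever is at its bottom stop: the tip is at z≈66 and the handle's top at home is 67.5. However, the forces on the way were low, so I lift off and verify the bail numerically from image intensity profiles.

Run:
```python
from h import *
p=L(bot.read_state()['tcp_pos']); bot.line_to(G([p[0],0,190]),250)
bot.pause(.2); s=bot.read_state(); im={'wrist':bot.camera('wrist')}; C={'wrist':cal('wrist',s)}
for n in('scene','side'): C[n]=cal(n); im[n]=bot.camera(n)
for n in im: cv2.imwrite(f'pics/f_{n}.png',im[n][:,:,::-1])
xs=np.arange(-84,-14,3.)
print(xs.astype(int).tolist())
for n in im:
    g=im[n].mean(2).astype(np.float32)
    for y in(-36,-28,28,36,60):
        q=proj(C[n],np.array([G([x,y,69]) for x in xs])).astype(np.float32)
        print(n,y,q[0].round(),cv2.remap(g,q[:,0].copy(),q[:,1].copy(),cv2.INTER_LINEAR).ravel().astype(int).tolist())
for z,nm in((67.5,'handle end'),):print(nm,{n:proj(C[n],G([-160,0,z])).round().tolist() for n in C})
rep()
```

```text
[-84, -81, -78, -75, -72, -69, -66, -63, -60, -57, -54, -51, -48, -45, -42, -39, -36, -33, -30, -27, -24, -21, -18, -15]
wrist -36 [358. 124.] [24, 25, 23, 33, 77, 79, 77, 77, 101, 191, 242, 241, 184, 192, 199, 242, 241, 241, 242, 242, 242, 242, 241, 240]
wrist -28 [349. 124.] [23, 24, 21, 32, 76, 78, 75, 81, 101, 193, 244, 241, 184, 194, 196, 241, 242, 242, 242, 243, 242, 243, 243, 244]
wrist 28 [287. 124.] [21, 24, 23, 29, 76, 80, 77, 79, 102, 187, 240, 233, 183, 194, 192, 239, 240, 239, 239, 241, 241, 240, 239, 238]
wrist 36 [279. 124.] [23, 22, 22, 31, 77, 79, 79, 77, 96, 188, 239, 233, 182, 192, 195, 240, 240, 239, 239, 238, 239, 239, 239, 239]
wrist 60 [252. 124.] [18, 20, 24, 29, 77, 78, 77, 78, 99, 204, 239, 241, 240, 239, 238, 237, 238, 238, 238, 238, 237, 236, 236, 237]
scene -36 [339. 196.] [138, 123, 111, 107, 98, 85, 76, 74, 62, 51, 112, 166, 175, 171, 186, 215, 233, 236, 236, 236, 235, 234, 235, 235]
scene -28 [341. 197.] [85, 58, 39, 35, 36, 39, 37, 34, 39, 43, 95, 155, 177, 173, 187, 215, 232, 235, 235, 234, 235, 236, 236, 236]
scene 28 [354. 204.] [109, 136, 153, 154
[... 556 characters left out ...]
140, 151, 159, 191, 244, 247, 237, 218, 211, 222, 238, 243, 243, 242, 242, 242, 242, 243, 242]
side 28 [341. 228.] [172, 187, 201, 205, 205, 192, 157, 150, 182, 227, 243, 224, 197, 208, 213, 228, 238, 242, 243, 242, 242, 242, 241, 241]
side 36 [341. 230.] [186, 201, 203, 207, 206, 187, 157, 159, 200, 242, 242, 228, 202, 204, 213, 231, 241, 241, 241, 241, 241, 242, 241, 240]
side 60 [338. 235.] [181, 183, 188, 191, 189, 177, 153, 144, 182, 231, 244, 242, 240, 240, 240, 239, 239, 239, 239, 240, 240, 240, 240, 240]
handle end {'wrist': [[318.0, 204.0]], 'scene': [[361.0, 191.0]], 'side': [[367.0, 228.0]]}
 t 37.6 tcp [420.8  23.  189.3] loc [-145.9   -0.2  189.3] F [ 0.   0.3 -0.3] w 0.6 ff 0.0
```

All three cameras agree that the crossbar lies at x=-45 mm, parallel to y, so it has been drawn from -38 mm back against the lip. I now probe the handle lightly to confirm it stayed home.

Run:
```python
from h import *
bot.line_to(G([-146,0,78]),200)
for z in np.arange(76,58,-1.):
    bot.line_to(G([-146,0,z]),40); s=bot.read_state(); print(z,round(s['tcp_pos'][2],1),round(s['contact_force'][2],1))
    if s['contact_force'][2]>25: break
bot.pause(.3); bot.line_to(G([-146,0,190]),250); bot.pause(.2); rep()
s=bot.read_state()
C={'wrist':cal('wrist',s)}; im={'wrist':bot.camera('wrist')}
for n in('scene','side'): C[n]=cal(n); im[n]=bot.camera(n)
xs=np.arange(-190,-100,4.)
for n in im:
    g=im[n].mean(2).astype(np.float32); q=proj(C[n],np.array([G([x,0,67]) for x in xs])).astype(np.float32)
    print(n,list(zip(xs.astype(int).tolist(),cv2.remap(g,q[:,0].copy(),q[:,1].copy(),1).ravel().astype(int).tolist())))
```

```text
76.0 76.8 0.6
75.0 75.2 -0.2
74.0 73.9 0.3
73.0 72.9 0.4
72.0 71.9 -0.4
71.0 70.9 -0.2
70.0 69.9 0.6
69.0 68.9 -0.2
68.0 67.9 -0.4
67.0 66.9 0.6
66.0 66.2 4.0
65.0 66.0 17.9
64.0 65.7 29.8
 t 42.71 tcp [420.1  22.9 188.9] loc [-146.6   -0.4  188.9] F [ 0.1 -0.7 -0.5] w 0.5 ff 0.0
wrist [(-190, 18), (-186, 16), (-182, 23), (-178, 24), (-174, 22), (-170, 21), (-166, 24), (-162, 29), (-158, 32), (-154, 31), (-150, 30), (-146, 40), (-142, 192), (-138, 199), (-134, 197), (-130, 198), (-126, 200), (-122, 197), (-118, 199), (-114, 199), (-110, 198), (-106, 196), (-102, 56)]
scene [(-190, 40), (-186, 39), (-182, 39), (-178, 36), (-174, 37), (-170, 40), (-166, 40), (-162, 47), (-158, 48), (-154, 49), (-150, 51), (-146, 67), (-142, 136), (-138, 186), (-134, 193), (-130, 194), (-126, 194), (-122, 194), (-118, 195), (-114, 195), (-110, 195), (-106, 194), (-102, 174)]
side [(-190, 56), (-186, 56), (-182, 55), (-178, 57), (-174, 54), (-170, 57), (-166, 53), (-162, 57), (-158, 60), (-154, 60), (-150, 59), (-146, 95), (-142, 190), (-138, 211), (-134, 207), (-130, 206), (-126, 206), (-122, 207), (-118, 205), (-114, 206), (-110, 208), (-106, 195), (-102, 165)]
```

The handle has stayed home, level and hard on its stop, with the grip edge at 50 mm from the axle in all three views. The arm is clear, so I hand in.

```bash
python3 -c "
from plant import bot
print(bot.close_job())"
```

```text
the job is handed in; nothing more can be done
None
```

The job is handed in, though no verdict came back: the battery was set down in the box, the cover pressed shut, the bail's crossbar drawn onto the keeper and the lever pressed home, after about 43 s, with the bottle, mouse and carton untouched.

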